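# Set out the battery candles in their holders

## Robot

A 7-joint arm with a two-finger parallel gripper is mounted at the origin on the work surface. World frame = base frame: x ahead of the robot, y to its left, z up, the work surface at z = 0. Lengths are in mm, angles in rad, forces in N, time in s.
With the tool pointing down it reaches from about 400 to 875 mm from the base axis. Payload 4.4 kg.
Tool frame: the origin (TCP) lies midway between the tips of the shut fingers; the grasp point (between the pads) lies ctrl.grip_depth behind it (ctrl.grip_depth is the distance from the TCP to the grasp point, in mm); z points along the fingers, y is the line along which they close (so a half turn about z gives the same grasp; the last joint's range is limited). The gripper opens to 85 mm and grips with 20 to 120 N. Pads are 22 mm wide; open, the fingers measure 114 mm over their backs; the gripper's body (76 mm by 85 mm) begins 54 mm behind the grasp point. The pads swing forward as they close: fully open they stand 13 mm farther back than shut.
Start: joints at [1.07, 0.628, 0.038, 1.517, -0.027, 0.996, -0.02], TCP at [273.827, -589.522, 231.313] pointing down, gripper open.
Joint ranges: [-3.06, 3.06], [-0.37, 2.12], [-1.25, 1.32], [0.18, 2.47], [-1.1, 4.24], [0.23, 1.98], [-2.94, 2.94]. Speed limits (rad/s): [2.57, 2.57, 3.14, 3.14, 3.14, 3.14, 3.14].

## Interface

Orientations are given as [roll, pitch, yaw] about the fixed x, y, z axes, in that order (R = Rz(yaw) Ry(pitch) Rx(roll)).
In Python, from cell import ctrl gives the robot as it stands.
- The arm moves only by the tool carry_out, never from a script. Its argument "deltas" is one flat list of numbers, 7 for each row, row after row: the turn, a rotation vector about the tool's x, y, z in degrees, then the shift along the tool's x, y, z in m, then the closure, from -1 (fully open) to 1 (shut). In form: [wx, wy, wz, dx, dy, dz, claw, wx, wy, wz, dx, dy, dz, claw, ...]. A call has 1 to 12 rows; each row shifts and turns the commanded pose from where the row before left it, along the tool's axes as they then stand; what a row does not reach is not made up. A row lasts 1/8 s, in which the tool goes at most 62.5 mm and 10.7 degrees, less where a joint would pass 70% of its speed; a pose out of reach is approached as far as the arm can. A call with a gripper value outside its range is refused whole. The fingers move at their own pace and stop on an object; the grip force is fixed at half the most. Time passes only in rows, so rows that do not move let the fingers close. It gives the time, the measured TCP pose, the force, the opening and the grip force at its end, in the units of the state.
- ctrl.read_state(): the state, without advancing time (a new reading comes with each control period).
- ctrl.get_image(name): name is "scene" or "top" or "wrist"; returns the picture (420x560x3 uint8, red, green, blue); there is no depth.
- ctrl.calibration(name): a dict with "mtx" (3x3 intrinsics, pixels), "R" (3x3) and "t" (3): a world point X has camera coordinates R X + t. Camera axes: x right, y down, z forward; pixel columns grow to the right and rows downward; lengths in mm; the calibration is good to about 2 mm. A picture is of the moment at which its call begins: read the wrist's pose just before it. calibration takes no time and is no camera call; for the wrist camera it gives the pose at the moment of the call.
- ctrl.finish_job(): hands the job in; it is judged then, once.
The state is a dict: "clock": time; "qpos": joint angles; "qd": joint speeds; "tau": joint torques, N m; "eef_pos": TCP position; "tool_rot": TCP orientation; "force": force on the tool from outside, world axes, zero at the start; "torque": the same for the moment, N m; "width": finger opening in mm; "gripper_force": force on a finger pad.
Only numpy, scipy, OpenCV 4.12 (cv2) and the standard library are available. Lean on these libraries where they do the work, as an engineer would, in place of code of your own. Each camera call takes 0.05 s, during which the arm holds its last target. There are 200 camera calls.

## Task

Set out the candles for the evening: stand every red and blue battery candle upright in the holder of its own colour, the tall slim ones in the square holders and the short stout ones in the round holders. Lower each one gently to the bottom of its holder instead of dropping it, and leave the grey candle and the blue jar with the cork lid standing where they are.

Things in the scene. Friction and masses are not known exactly. Their poses are not given: they have to be found in the camera images.
- red_tall: red battery candle, a plain upright solid cylinder, the TALL SLIM kind: 40 mm diameter, 85 mm high; a small ivory lamp flame (11 mm across) stands 13 mm above the middle of its top. Origin: centre of its underside; z is its axis, up. Stands loose on the table (z = 0) at the start, 70 to 210 g, rigid plastic; grasp it round its side from above.
- red_short: red battery candle, a plain upright solid cylinder, the SHORT STOUT kind: 58 mm diameter, 60 mm high; a small ivory lamp flame (11 mm across) stands 13 mm above the middle of its top. Origin: centre of its underside; z is its axis, up. Stands loose on the table (z = 0) at the start, 70 to 210 g, rigid plastic; grasp it round its side from above.
- blue_tall: blue battery candle, a plain upright solid cylinder, the TALL SLIM kind: 40 mm diameter, 85 mm high; a small ivory lamp flame (11 mm across) stands 13 mm above the middle of its top. Origin: centre of its underside; z is its axis, up. Stands loose on the table (z = 0) at the start, 70 to 210 g, rigid plastic; grasp it round its side from above.
- blue_short: blue battery candle, a plain upright solid cylinder, the SHORT STOUT kind: 58 mm diameter, 60 mm high; a small ivory lamp flame (11 mm across) stands 13 mm above the middle of its top. Origin: centre of its underside; z is its axis, up. Stands loose on the table (z = 0) at the start, 70 to 210 g, rigid plastic; grasp it round its side from above.
- red_square: red candle holder, open at the top, fixed to the table, SQUARE: 68 x 68 mm outside, a 56 x 56 mm recess for the tall slim candle, walls 6 mm thick parallel to its x and y axes, 22 mm high overall, inner floor 5 mm above the table. Origin: centre of its underside, on the table; z up.
- red_round: red candle holder, open at the top, fixed to the table, ROUND: 86 mm outside diameter, a 74 mm diameter recess for the short stout candle, wall 6 mm thick, 22 mm high overall, inner floor 5 mm above the table. Origin: centre of its underside, on the table; z up.
- blue_square: blue candle holder, open at the top, fixed to the table, SQUARE: 68 x 68 mm outside, a 56 x 56 mm recess for the tall slim candle, walls 6 mm thick parallel to its x and y axes, 22 mm high overall, inner floor 5 mm above the table. Origin: centre of its underside, on the table; z up.
- blue_round: blue candle holder, open at the top, fixed to the table, ROUND: 86 mm outside diameter, a 74 mm diameter recess for the short stout candle, wall 6 mm thick, 22 mm high overall, inner floor 5 mm above the table. Origin: centre of its underside, on the table; z up.
- grey_candle: grey battery candle of the tall slim kind, 40 mm diameter, 85 mm high (flame 13 mm more), standing loose; not to be moved. Origin: centre of its underside, z up. At the start any two of these ten things stand at least 0.11 m apart, centre to centre.
- blue_jar: blue pot-bellied jar with a cork lid and round cork knob, 64 mm widest diameter, 68 mm high over the knob, standing loose; not a candle and not to be moved. Origin: centre of its underside, z up. (Also among the ten things: an 8 mm thick cork coaster; taller clutter only at the far edge and sides.)
Mind the look-alikes: they are no part of the job. Leave any white look-alike of the red_square alone.

How it is judged:
By the outcome, as a careful person would: the job done as asked, in the order asked, and still so for the second after the job is handed in, with the robot touching nothing.
It also fails if it takes over 120 s, if anything falls off the work surface, if the arm or the gripper's body presses on something with over 40 N, if the wrist force passes 120 N, or if a joint passes its speed limit or range.

## Working session

There is one attempt and no reset: what is moved stays moved. The work goes in short steps, Python scripts to look and compute and a tool call to move; the robot and the scene stay as the last step left them, time stands still between calls to the robot, and variables do not carry over. Pictures are saved under pics/ and viewed, at most 14 in all, crops included, and the job is handed in when it is done.

Besides the shell and the picture viewer there is one more tool, called after "Emit:" as name(argument=value, ...) on one line, values as JSON. carry_out: Moves the arm, as the interface text tells. Its arguments: {"type":"object","properties":{"deltas":{"type":"array"}},"required":["deltas"]}

```bash
mkdir -p pics; ls; python3 - <<'E'
from cell import ctrl
import cv2
for n in("top","scene"):
    im=ctrl.get_image(n); cv2.imwrite(f"pics/{n}0.png",im[:,:,::-1])
    c=ctrl.calibration(n); print(n,c)
s=ctrl.read_state(); print(s, ctrl.grip_depth)
E
```

```text
pics
top {'mtx': array([[409.80139428,   0.        , 280.43746328],
       [  0.        , 409.80139428, 207.79013804],
       [  0.        ,   0.        ,   1.        ]]), 'R': array([[ 0.02312673, -0.99971009,  0.00669961],
       [-0.98535984, -0.02392598, -0.16880029],
       [ 0.16891164, -0.00269773, -0.98562751]]), 't': array([   2.15055055,  471.02997491, 1014.85987154])}
scene {'mtx': array([[422.69335798,   0.        , 276.30280619],
       [  0.        , 422.69335798, 207.80365639],
       [  0.        ,   0.        ,   1.        ]]), 'R': array([[-0.01715321,  0.99981325,  0.00890121],
       [ 0.83680015,  0.01922788, -0.54717072],
       [-0.54723969, -0.0019372 , -0.8369737 ]]), 't': array([  -8.13468134, -379.57657364, 1386.3547854 ])}
{'clock': 0.1, 'qpos': array([ 1.07020114,  0.62926597,  0.03844661,  1.51827746, -0.02698954,
        0.996321  , -0.01999307]), 'qd': array([-0.00016258, -0.00130875, -0.00062712, -0.0016511 , -0.00262951,
        0.00114579, -0.00024206]), 'tau': array([ 2.50634272e-03, -5.64532256e+01,  1.23013202e+00, -1.93975317e+01,
        1.12565851e-02,  5.43872491e-03,  4.32602008e-05]), 'eef_pos': array([ 273.57764474, -588.9898846 ,  230.47007377]), 'tool_rot': array([-3.13983915e+00,  2.86867606e-05,  4.34806115e-01]), 'force': array([ 0.01885663, -0.13069515,  0.37444737]), 'torque': array([ 0.00446158,  0.01986407, -0.00061195]), 'gripper_force': 0.0, 'width': 85.54761968894067} 18.700000000000003
```

View pics/top0.png

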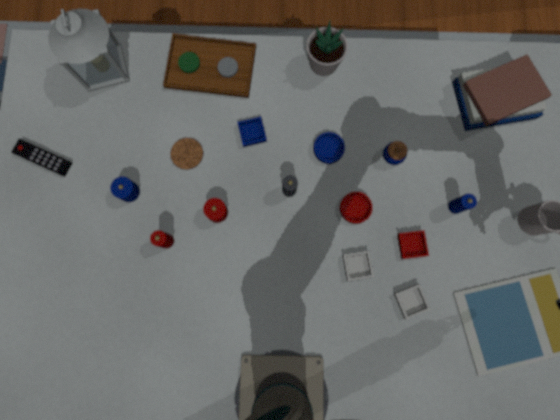

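View pics/scene0.png

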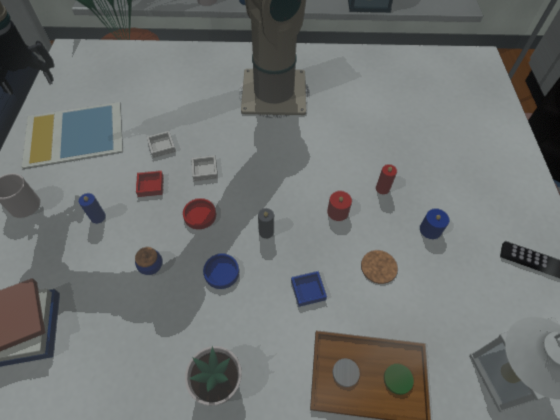

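The top view shows these items (pixels):
- **Red candles:** tall at about (161,239), short at (215,210).
- **Blue candles:** short at (125,189), tall at (462,203).
- **Not to be moved:** grey candle at (290,186), jar with cork lid at (395,152), coaster at (187,153).
- **Holders:** red round (356,207), red square (413,244), blue round (329,148), blue square (252,131).
- **White look-alikes:** (357,264) and (410,300). Their colour is wrong, so they are excluded.

The scene view agrees with this.

```bash
cat > h.py <<'E'
import numpy as np, cv2
from cell import ctrl
def ray(cal,uv,z):
    d=cal["R"].T@np.linalg.solve(cal["mtx"],[uv[0],uv[1],1.]); c=-cal["R"].T@cal["t"]
    return c+d*(z-c[2])/d[2]
def proj(cal,X):
    p=cal["mtx"]@(cal["R"]@np.asarray(X,float)+cal["t"]); return p[:2]/p[2]
def masks(im):
    h=cv2.cvtColor(im,cv2.COLOR_RGB2HSV); H,S,V=cv2.split(h)
    r=((H<9)|(H>170))&(S>150)&(V>45); b=(H>105)&(H<130)&(S>150)&(V>35)
    return {"red":r.astype(np.uint8),"blue":b.astype(np.uint8)}
def to(x,y,z):
    s=ctrl.read_state(); p=s["eef_pos"]; from scipy.spatial.transform import Rotation as Ro
    R=Ro.from_euler("xyz",s["tool_rot"]); return R.inv().apply(np.array([x,y,z])-p)
E
python3 - <<'E'
from h import *
for n in("top","scene"):
    im=cv2.imread(f"pics/{n}0.png")[:,:,::-1].copy(); cal=ctrl.calibration(n)
    print(n,"cam",(-cal["R"].T@cal["t"]).round())
    for col,m in masks(im).items():
        cs,_=cv2.findContours(m,cv2.RETR_EXTERNAL,cv2.CHAIN_APPROX_NONE)
        for c in cs:
            a=cv2.contourArea(c)
            if a<80: continue
            (u,v),sz,ang=cv2.minAreaRect(c)
            x,y,w,h=cv2.boundingRect(c)
            # ivory flame: low-saturation bright within the hull
            hull=cv2.fillPoly(np.zeros_like(m),[cv2.convexHull(c)],1)
            f=hull&(1-m)
            hv=cv2.cvtColor(im,cv2.COLOR_RGB2HSV); f=f&((hv[...,0]>10)&(hv[...,0]<40)&(hv[...,2]>70)).astype(np.uint8)
            fl=np.argwhere(f).mean(0)[::-1].round(1) if f.sum()>1 else None
            print(col,a,(x,y,w,h),"c",round(u,1),round(v,1),np.round(sz,1),round(ang),"z11",ray(cal,(u,v),16)[:2].round(),
              "flame",fl,[ray(cal,fl,z)[:2].round().tolist() for z in(66,91)] if fl is not None else "")
im=cv2.imread("pics/top0.png"); big=cv2.resize(im[115:320,100:500],None,fx=2,fy=2,interpolation=cv2.INTER_CUBIC); cv2.imwrite("pics/crop.png",big)
E
```

```text
top cam [ 293.   16. 1080.]
red 582.0 (398, 231, 30, 27) c 412.5 244.1 [25.3 26. ] 81 z11 [ 388. -332.] flame None 
red 228.0 (151, 231, 22, 16) c 161.4 239.2 [21.5 14.3] 27 z11 [385. 320.] flame [156.7 237.5] [[384.0, 318.0], [382.0, 310.0]]
red 369.5 (204, 198, 23, 24) c 215.3 209.3 [23.3 19.8] 45 z11 [467. 185.] flame [213.5 208. ] [[462.0, 181.0], [458.0, 177.0]]
red 695.5 (340, 192, 32, 31) c 355.6 207.1 [29.7 30.2] 56 z11 [ 482. -185.] flame None 
blue 237.5 (449, 195, 27, 17) c 461.8 202.9 [13.5 26.9] 74 z11 [ 500. -466.] flame [470.  200.5] [[497.0, -465.0], [492.0, -453.0]]
blue 438.0 (111, 177, 28, 24) c 124.9 188.7 [27.3 20.1] 27 z11 [516. 426.] flame [120.  186.3] [[512.0, 420.0], [506.0, 410.0]]
blue 660.0 (314, 133, 30, 30) c 328.5 147.5 [29. 29.] 90 z11 [ 643. -113.] flame None 
blue 505.0 (239, 118, 27, 28) c 251.7 131.2 [24.5 22.8] 77 z11 [684.  96.] flame None 
scene cam [1076.   18.  953.]
red 245.5 (185, 207, 25, 18) c 197.5 215.0 [14.8 23.3] 45 z11 [ 491. -190.] flame None 
blue 251.0 (211, 263, 24, 21) c 222.0 272.0 [17.  21.2] 45 z11 [ 651. -111.] flame None 
blue 261.5 (427, 210, 21, 18) c 437.0 218.5 [17. 20.] 90 z11 [487. 437.] flame [437.9 216.6] [[513.0, 418.0], [529.0, 406.0]]
```

View pics/crop.png

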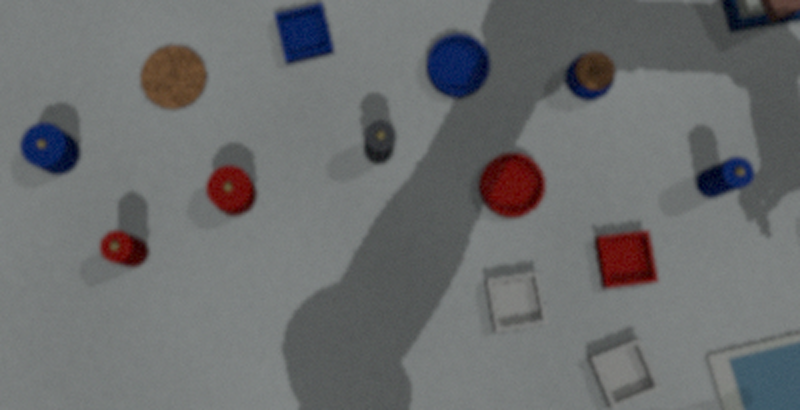

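The crop confirms four candles with ivory flames. The jar has a cork lid, the grey candle is excluded, and both white squares are look-alikes, while the red square at top-image (413,244) is the right one. The flame rays for blue_short agree between the two views: (512,420) and (513,418). I'll hover over blue_tall first.

Emit:
carry_out(deltas=[0,0,0,0.043,-0.005,0,-1,0,0,0,0.043,-0.005,0,-1,0,0,0,0.043,-0.005,0,-1,0,0,0,0.043,-0.005,0,-1,0,0,0,0.043,-0.005,0,-1,0,0,0,0.04,-0.006,0,-1,0,0,0,0,0,0,-1,0,0,0,0,0,0,-1])

```text
clock: 1.1
eef_pos: [491.1, -454.4, 230.8]
tool_rot: [-3.141, 0.002, 0.434]
force: [-0.7, -1.0, -0.3]
width: 85.2
gripper_force: 0.0
```

```bash
python3 - <<'E'
from h import *
cal=ctrl.calibration("wrist"); im=ctrl.get_image("wrist"); cv2.imwrite("pics/w1.png",im[:,:,::-1])
s=ctrl.read_state(); print(s["eef_pos"],s["tool_rot"],s["qpos"].round(2))
print("cam",-cal["R"].T@cal["t"], "pred flame px",proj(cal,[492,-453,91]),"square",proj(cal,[388,-332,11]))
print("to",to(492,-453,231))
E
```

```text
[ 490.5460132  -454.99316304  230.96043042] [-3.14127032e+00  1.65506931e-03  4.33171331e-01] [ 0.68  0.66  0.04  1.46 -0.03  1.03 -0.41]
cam [ 556.59561371 -423.83127791  374.41147644] pred flame px [281.83562208 197.20698901] square [131.82539756 219.35604538]
to [ 2.15625973 -1.19877374 -0.04275199]
```

View pics/w1.png

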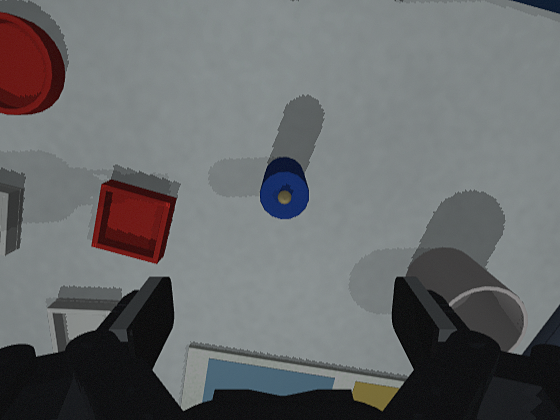

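The wrist view shows the blue_tall flame at (285,197) against a predicted (282,197), which is within 2 mm. The red square is where expected, at about (135,220), and the mug at (470,300) is clear. I'll descend and grip.

Emit:
carry_out(deltas=[0,0,0,0.002,-0.001,0.04,-1,0,0,0,0,0,0.05,-1,0,0,0,0,0,0.05,-1,0,0,0,0,0,0.03,-1,0,0,0,0,0,0.021,-1,0,0,0,0,0,0,-1,0,0,0,0,0,0,1,0,0,0,0,0,0,1,0,0,0,0,0,0,1,0,0,0,0,0,0,1,0,0,0,0,0,0,1,0,0,0,0,0,0,1])

```text
clock: 2.65
eef_pos: [494.2, -452.8, 41.8]
tool_rot: [3.14, -0.001, 0.435]
force: [0.1, -0.1, 6.2]
width: 38.4
gripper_force: 59.6
```

Emit:
carry_out(deltas=[0,0,0,0,0,-0.02,1,0,0,0,0,0,-0.04,1,0,0,0,0,0,-0.04,1,0,0,0,0,0,-0.04,1,0,0,0,0.02,-0.02,0,1,0,0,0,0.035,-0.036,0,1,0,0,0,0.035,-0.036,0,1,0,0,0,0.035,-0.036,0,1,0,0,0,0.035,-0.036,0,1,0,0,0,0.035,-0.036,0,1,0,0,0,0.035,-0.036,0,1,0,0,0,0.035,-0.036,0,1])

```text
clock: 4.15
eef_pos: [619.8, -92.4, 181.6]
tool_rot: [3.141, -0.001, 0.435]
force: [0.9, -0.4, -0.5]
width: 38.6
gripper_force: 60.3
```

Emit:
carry_out(deltas=[0,0,0,0.035,-0.036,0,1,0,0,0,0.035,-0.036,0,1,0,0,0,0.035,-0.036,0,1,0,0,0,0.02,-0.023,0,1,0,0,0,0.012,-0.014,0,1,0,0,0,0,0,0,1,0,0,0,0,0,0,1])

```text
clock: 5.03
eef_pos: [682.2, 92.6, 180.6]
tool_rot: [3.14, 0.001, 0.432]
force: [-0.6, -0.4, -0.8]
width: 38.6
gripper_force: 60.3
```

```bash
python3 - <<'E'
from h import *
cal=ctrl.calibration("wrist"); im=ctrl.get_image("wrist"); cv2.imwrite("pics/w2.png",im[:,:,::-1])
s=ctrl.read_state(); print(s["eef_pos"],s["tool_rot"],s["qpos"].round(2),s["width"],s["force"])
print("pred",proj(cal,[684,96,11]),proj(cal,[643,-113,11]))
print("to",to(685.7,96.8,180))
E
```

```text
[682.21960422  92.45508659 180.56907248] [3.14007093e+00 8.96248568e-04 4.31923002e-01] [-0.22  0.74  0.08  1.45 -0.06  0.96 -1.26] 38.72455468821605 [-0.18070489 -0.44946627 -0.28735256]
pred [279.84066059 186.89915725] [460.94177161 314.97240464]
to [ 4.98013155 -2.48978717  0.56082115]
```

View pics/w2.png

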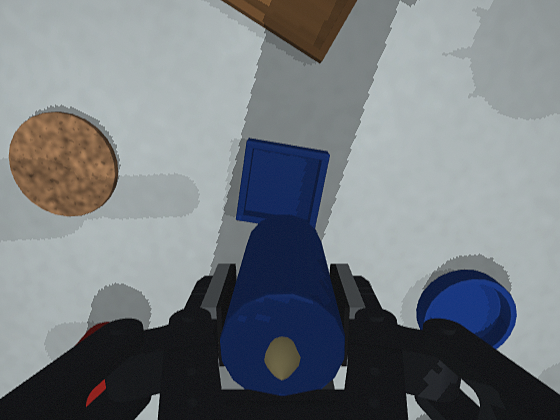

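The wrist view shows the blue square holder rim centred at about (284,185) against a predicted (280,187), the same small bias as before. I'll apply the small shift, descend to just inside the rim, then lower slowly.

Emit:
carry_out(deltas=[0,0,0,0.005,-0.003,0,1,0,0,0,0,0,0.03,1,0,0,0,0,0,0.04,1,0,0,0,0,0,0.03,1,0,0,0,0,0,0.012,1,0,0,0,0,0,0.006,1,0,0,0,0,0,0.004,1,0,0,0,0,0,0.004,1,0,0,0,0,0,0,1])

```text
clock: 6.2
eef_pos: [685.8, 100.2, 54.6]
tool_rot: [3.141, -0.0, 0.435]
force: [-0.3, -0.4, -0.5]
width: 38.7
gripper_force: 60.3
```

Emit:
carry_out(deltas=[0,0,0,-0.001,0.003,0,1,0,0,0,0,0,0.002,1,0,0,0,0,0,0.002,1,0,0,0,0,0,0.002,1,0,0,0,0,0,0.001,1,0,0,0,0,0,0,1])

```text
clock: 6.95
eef_pos: [685.9, 97.0, 47.2]
tool_rot: [-3.142, 0.0, 0.435]
force: [-0.6, -0.7, -1.0]
width: 38.8
gripper_force: 60.3
```

Emit:
carry_out(deltas=[0,0,0,0,0,0.001,1,0,0,0,0,0,0,1,0,0,0,0,0,0.001,1,0,0,0,0,0,0,1])

```text
clock: 7.45
eef_pos: [686.3, 97.0, 46.8]
tool_rot: [3.142, -0.001, 0.435]
force: [-2.2, -0.5, 9.5]
width: 38.6
gripper_force: 61.2
```

Contact at about 9.5 N, so it is on the floor of the holder. I'll release, rise and head for blue_short.

Emit:
carry_out(deltas=[0,0,0,0,0,0,-0.3,0,0,0,0,0,0,-1,0,0,0,0,0,0,-1,0,0,0,0,0,0,-1,0,0,0,0,0,0,-1,0,0,0,0,0,-0.03,-1,0,0,0,0,0,-0.05,-1,0,0,0,0,0,-0.05,-1,0,0,0,0,0,-0.04,-1,0,0,0,0,0,0,-1])

```text
clock: 8.7
eef_pos: [688.5, 97.2, 219.7]
tool_rot: [3.139, -0.008, 0.435]
force: [0.1, 0.5, -0.0]
width: 85.3
gripper_force: 0.0
```

```bash
python3 - <<'E'
from h import *
cal=ctrl.calibration("wrist"); im=ctrl.get_image("wrist"); cv2.imwrite("pics/w3.png",im[:,:,::-1])
s=ctrl.read_state(); print(s["eef_pos"],s["width"],s["force"]); print("to blue_short",to(512,420,215).round(4))
E
```

```text
[686.88578289  97.0733878  217.13266671] 85.3684096299453 [-0.26785352 -0.19570793 -0.92117461]
to blue_short [ -22.6154 -366.547     1.7395]
```

View pics/w3.png

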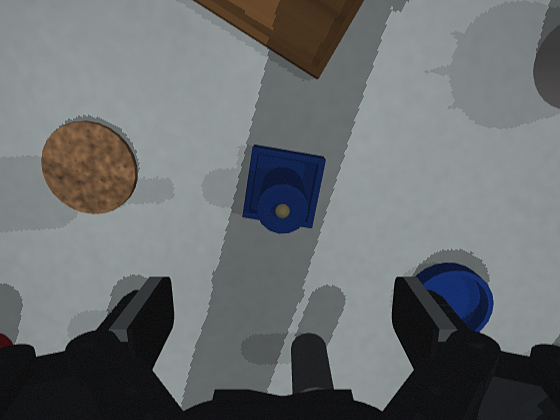

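Blue_tall stands upright in its square holder, with its flame at (283,211). Next is blue_short.

Emit:
carry_out(deltas=[0,0,0,-0.003,-0.03,0,-1,0,0,0,-0.003,-0.045,0,-1,0,0,0,-0.003,-0.045,0,-1,0,0,0,-0.003,-0.045,0,-1,0,0,0,-0.003,-0.045,0,-1,0,0,0,-0.003,-0.045,0,-1,0,0,0,-0.002,-0.045,0,-1,0,0,0,-0.002,-0.04,0,-1,0,0,0,-0.001,-0.026,0,-1,0,0,0,0,0,0,-1,0,0,0,0,0,0,-1])

```text
clock: 10.12
eef_pos: [511.6, 417.2, 214.3]
tool_rot: [3.139, 0.002, 0.433]
force: [0.2, 0.0, 0.5]
width: 85.4
gripper_force: 0.0
```

```bash
python3 - <<'E'
from h import *
cal=ctrl.calibration("wrist"); im=ctrl.get_image("wrist"); cv2.imwrite("pics/w4.png",im[:,:,::-1])
s=ctrl.read_state(); print(s["eef_pos"],s["qpos"].round(2)); print("to",to(512,420,22).round(4), "pred flame",proj(cal,[512,420,66]),proj(cal,[382,310,91]))
E
```

```text
[512.04803203 416.88597531 214.62063244] [-0.78  0.66  0.1   1.5  -0.07  0.98 -1.81]
to [  1.4531  -3.2402 192.6131] pred flame [279.47237956 194.34655596] [331.92160318 385.59216765]
```

View pics/w4.png

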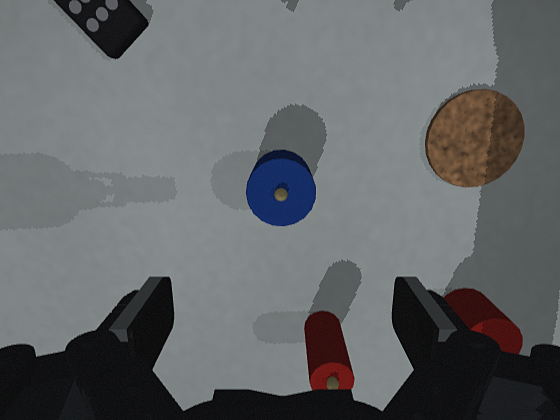

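The flame is at (281,194) against a predicted (279,194). Red_tall sits at the bottom of the image and is clear. I'll descend and grip.

Emit:
carry_out(deltas=[0,0,0,0.001,-0.003,0.04,-1,0,0,0,0,0,0.05,-1,0,0,0,0,0,0.05,-1,0,0,0,0,0,0.03,-1,0,0,0,0,0,0.022,-1,0,0,0,0,0,0,-1,0,0,0,0,0,0,1,0,0,0,0,0,0,1,0,0,0,0,0,0,1,0,0,0,0,0,0,1,0,0,0,0,0,0,1])

```text
clock: 11.55
eef_pos: [512.2, 423.1, 25.6]
tool_rot: [-3.141, -0.004, 0.435]
force: [0.7, -0.9, 6.7]
width: 56.5
gripper_force: 64.5
```

```bash
python3 - <<'E'
from h import *
s=ctrl.read_state(); print(s["eef_pos"],s["width"]); print("to blue_round",to(643,-113,160).round(1))
E
```

```text
[512.19390046 423.1320606   25.55589681] 56.54053095224934
to blue_round [-106.5  541.3 -135.2]
```

Emit:
carry_out(deltas=[0,0,0,0,0,-0.02,1,0,0,0,0,0,-0.04,1,0,0,0,0,0,-0.04,1,0,0,0,0,0,-0.035,1,0,0,0,-0.004,0.02,0,1,0,0,0,-0.008,0.042,0,1,0,0,0,-0.008,0.042,0,1,0,0,0,-0.008,0.042,0,1,0,0,0,-0.008,0.042,0,1,0,0,0,-0.008,0.042,0,1,0,0,0,-0.008,0.042,0,1,0,0,0,-0.008,0.042,0,1])

```text
clock: 13.05
eef_pos: [587.4, 109.3, 157.5]
tool_rot: [3.141, 0.003, 0.434]
force: [0.6, 0.8, -1.9]
width: 56.6
gripper_force: 64.2
```

Emit:
carry_out(deltas=[0,0,0,-0.008,0.042,0,1,0,0,0,-0.008,0.042,0,1,0,0,0,-0.008,0.042,0,1,0,0,0,-0.008,0.042,0,1,0,0,0,-0.007,0.035,0,1,0,0,0,-0.004,0.02,0,1,0,0,0,0,0,0,1,0,0,0,0,0,0,1])

```text
clock: 14.05
eef_pos: [642.9, -105.7, 158.0]
tool_rot: [-3.139, 0.0, 0.437]
force: [2.1, 0.1, -1.4]
width: 56.4
gripper_force: 64.3
```

```bash
python3 - <<'E'
from h import *
cal=ctrl.calibration("wrist"); im=ctrl.get_image("wrist"); cv2.imwrite("pics/w5.png",im[:,:,::-1])
s=ctrl.read_state(); print(s["eef_pos"],s["width"]); print("to",to(644.4,-112.4,31).round(1),"pred",proj(cal,[643,-113,11]))
E
```

```text
[ 643.09171808 -105.34435813  158.1349121 ] 56.61621926328701
to [ -1.8   7.2 127.1] pred [291.59948342 200.54759063]
```

View pics/w5.png

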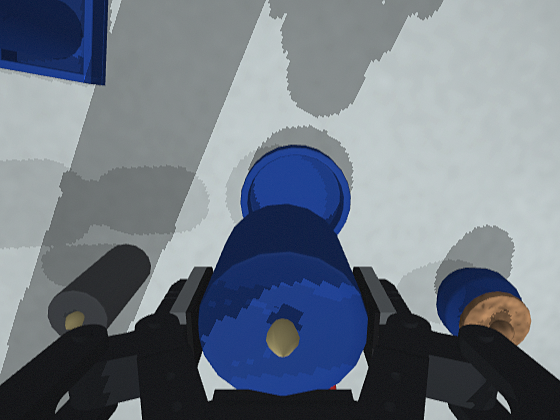

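The blue round holder is centred at about (296,197), matching within 3 mm after the residual 7 mm shift. The jar (490,310) and grey candle (100,290) are clear.

Emit:
carry_out(deltas=[0,0,0,-0.002,0.007,0,1,0,0,0,0,0,0.03,1,0,0,0,0,0,0.04,1,0,0,0,0,0,0.026,1,0,0,0,0,0,0.012,1,0,0,0,0,0,0.006,1,0,0,0,0,0,0.003,1,0,0,0,0,0,0,1])

```text
clock: 15.1
eef_pos: [645.1, -115.3, 42.1]
tool_rot: [3.141, -0.001, 0.435]
force: [-0.0, 0.2, -2.0]
width: 56.8
gripper_force: 64.2
```

Emit:
carry_out(deltas=[0,0,0,0.001,-0.003,0.001,1,0,0,0,0,0,0.003,1,0,0,0,0,0,0.002,1,0,0,0,0,0,0.002,1,0,0,0,0,0,0.002,1,0,0,0,0,0,0.001,1,0,0,0,0,0,0,1])

```text
clock: 15.98
eef_pos: [644.1, -112.2, 30.6]
tool_rot: [-3.142, 0.0, 0.435]
force: [-1.6, 0.8, 1.9]
width: 56.5
gripper_force: 64.7
```

Contact is just starting. One more millimetre, then release and rise.

Emit:
carry_out(deltas=[0,0,0,0,0,0.001,1,0,0,0,0,0,0,1,0,0,0,0,0,0,-0.3,0,0,0,0,0,0,-1,0,0,0,0,0,0,-1,0,0,0,0,0,0,-1,0,0,0,0,0,-0.03,-1,0,0,0,0,0,-0.05,-1,0,0,0,0,0,-0.05,-1,0,0,0,0,0,-0.05,-1,0,0,0,0,0,0,-1,0,0,0,0,0,0,-1])

```text
clock: 17.48
eef_pos: [643.7, -112.0, 208.8]
tool_rot: [-3.141, 0.001, 0.435]
force: [-0.5, -0.7, -1.4]
width: 85.8
gripper_force: 0.0
```

```bash
python3 - <<'E'
from h import *
cal=ctrl.calibration("wrist"); im=ctrl.get_image("wrist"); cv2.imwrite("pics/w6.png",im[:,:,::-1])
s=ctrl.read_state(); print(s["eef_pos"],s["width"]); print("to red_short",to(462,181,215).round(1))
E
```

```text
[ 643.22841994 -111.88933626  207.96811477] 85.44414756353926
to red_short [ -41.  -342.    -6.5]
```

View pics/w6.png

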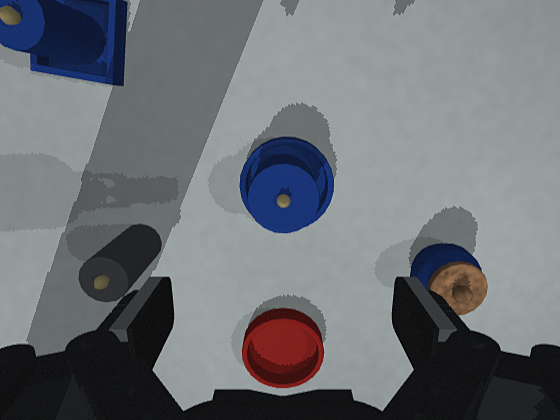

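Blue_short is seated in the blue round holder, with its flame at (284,200). Next is red_short.

Emit:
carry_out(deltas=[0,0,0,-0.002,-0.02,0,-1,0,0,0,-0.005,-0.043,0,-1,0,0,0,-0.005,-0.043,0,-1,0,0,0,-0.005,-0.043,0,-1,0,0,0,-0.005,-0.043,0,-1,0,0,0,-0.005,-0.043,0,-1,0,0,0,-0.005,-0.043,0,-1,0,0,0,-0.005,-0.035,0,-1,0,0,0,-0.004,-0.029,0,-1,0,0,0,0,0,0,-1,0,0,0,0,0,0,-1])

```text
clock: 18.9
eef_pos: [462.9, 179.9, 208.5]
tool_rot: [3.141, 0.002, 0.434]
force: [-0.1, -0.9, 0.1]
width: 85.4
gripper_force: 0.0
```

```bash
python3 - <<'E'
from h import *
cal=ctrl.calibration("wrist"); im=ctrl.get_image("wrist"); cv2.imwrite("pics/w7.png",im[:,:,::-1])
s=ctrl.read_state(); print(s["eef_pos"],s["qpos"].round(2)); print("to",to(462,181,25).round(1),"pred",proj(cal,[462,181,66]))
E
```

```text
[463.1861876  179.57852925 208.64696727] [-0.45  0.44  0.04  1.96 -0.02  0.74 -1.54]
to [ -0.2  -1.9 183.6] pred [281.00469239 198.34400146]
```

View pics/w7.png

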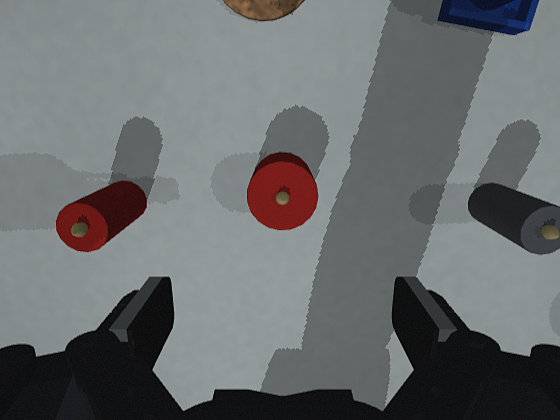

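The flame is at (283,198) against a predicted (281,198). Red_tall and the grey candle are both clear of the fingers.

Emit:
carry_out(deltas=[0,0,0,0,-0.001,0.04,-1,0,0,0,0,0,0.05,-1,0,0,0,0,0,0.045,-1,0,0,0,0,0,0.03,-1,0,0,0,0,0,0.018,-1,0,0,0,0,0,0,-1,0,0,0,0,0,0,1,0,0,0,0,0,0,1,0,0,0,0,0,0,1,0,0,0,0,0,0,1,0,0,0,0,0,0,1])

```text
clock: 20.32
eef_pos: [463.4, 181.6, 27.7]
tool_rot: [3.141, -0.002, 0.434]
force: [-0.1, -1.0, 7.4]
width: 56.6
gripper_force: 64.1
```

```bash
python3 - <<'E'
from h import *
s=ctrl.read_state(); print(s["eef_pos"],s["width"]); print("off",to(462,181,160).round(1),"to red_round",to(482,-185,160).round(1))
E
```

```text
[463.41791921 181.63907939  27.67380515] 56.56653536094476
off [  -1.3    0.  -132.3] to red_round [-137.1  340.5 -132.5]
```

Emit:
carry_out(deltas=[0,0,0,0,0,-0.02,1,0,0,0,0,0,-0.04,1,0,0,0,0,0,-0.04,1,0,0,0,0,0,-0.035,1,0,0,0,-0.008,0.02,0,1,0,0,0,-0.016,0.04,0,1,0,0,0,-0.016,0.04,0,1,0,0,0,-0.016,0.04,0,1,0,0,0,-0.016,0.04,0,1,0,0,0,-0.016,0.04,0,1,0,0,0,-0.016,0.04,0,1,0,0,0,-0.016,0.04,0,1])

```text
clock: 21.82
eef_pos: [480.0, -142.3, 161.9]
tool_rot: [3.141, -0.001, 0.435]
force: [0.5, 0.0, -1.8]
width: 56.3
gripper_force: 64.2
```

Emit:
carry_out(deltas=[0,0,0,-0.01,0.025,0,1,0,0,0,-0.006,0.016,0,1,0,0,0,0,0,0,1,0,0,0,0,0,0,1])

```text
clock: 22.32
eef_pos: [482.8, -183.2, 161.3]
tool_rot: [-3.141, -0.0, 0.437]
force: [-0.6, 0.7, -1.1]
width: 56.2
gripper_force: 64.2
```

```bash
python3 - <<'E'
from h import *
cal=ctrl.calibration("wrist"); im=ctrl.get_image("wrist"); cv2.imwrite("pics/w8.png",im[:,:,::-1])
s=ctrl.read_state(); print(s["eef_pos"],s["width"]); print("to",to(483.2,-184.5,32.7).round(1),"pred",proj(cal,[482,-185,11]))
m=masks(im)["red"]; m[235:]=0
c=max(cv2.findContours(m,0,1)[0],key=cv2.contourArea); print(cv2.boundingRect(c))
E
```

```text
[ 482.84951017 -183.06263461  161.32545934] 56.18638118016368
to [ -0.3   1.6 128.6] pred [284.62158607 197.78246583]
(229, 145, 112, 90)
```

View pics/w8.png

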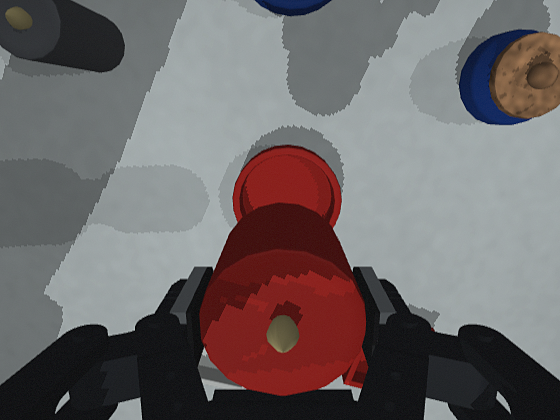

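The red round holder is centred at about (287,198) against a predicted (285,198), so it is aligned. I'll lower.

Emit:
carry_out(deltas=[0,0,0,0,0.001,0,1,0,0,0,0,0,0.03,1,0,0,0,0,0,0.04,1,0,0,0,0,0,0.026,1,0,0,0,0,0,0.012,1,0,0,0,0,0,0.006,1,0,0,0,0,0,0.003,1,0,0,0,0,0,0.003,1,0,0,0,0,0,0,1])

```text
clock: 23.5
eef_pos: [483.5, -185.8, 41.7]
tool_rot: [3.141, -0.001, 0.435]
force: [-0.2, -0.4, -1.4]
width: 56.4
gripper_force: 64.2
```

Emit:
carry_out(deltas=[0,0,0,0,-0.001,0.003,1,0,0,0,0,0,0.002,1,0,0,0,0,0,0.002,1,0,0,0,0,0,0.001,1,0,0,0,0,0,0.001,1,0,0,0,0,0,0,1])

```text
clock: 24.25
eef_pos: [482.8, -184.9, 32.7]
tool_rot: [3.142, -0.0, 0.435]
force: [-0.8, 0.2, 4.2]
width: 55.8
gripper_force: 64.8
```

Emit:
carry_out(deltas=[0,0,0,0,0,0.0005,1,0,0,0,0,0,0,1,0,0,0,0,0,0,-0.3,0,0,0,0,0,0,-1,0,0,0,0,0,0,-1,0,0,0,0,0,0,-1,0,0,0,0,0,-0.03,-1,0,0,0,0,0,-0.05,-1,0,0,0,0,0,-0.05,-1,0,0,0,0,0,-0.05,-1,0,0,0,0,0,0,-1,0,0,0,0,0,0,-1])

```text
clock: 25.75
eef_pos: [482.3, -184.7, 211.3]
tool_rot: [-3.141, 0.001, 0.435]
force: [-0.4, 0.3, 0.1]
width: 85.3
gripper_force: 0.0
```

```bash
python3 - <<'E'
from h import *
s=ctrl.read_state(); print(s["eef_pos"],s["width"],s["qpos"].round(2)); print("to red_tall",to(382,310,215).round(1))
cv2.imwrite("pics/w9.png",ctrl.get_image("wrist")[:,:,::-1])
E
```

```text
[ 482.27873276 -184.65290637  211.32519315] 85.25604607853263 [ 0.32  0.46 -0.01  1.91  0.01  0.77 -0.83]
to red_tall [ 117.4 -490.9   -3.5]
```

Emit:
carry_out(deltas=[0,0,0,0.005,-0.022,0,-1,0,0,0,0.01,-0.042,0,-1,0,0,0,0.01,-0.042,0,-1,0,0,0,0.01,-0.042,0,-1,0,0,0,0.01,-0.042,0,-1,0,0,0,0.01,-0.042,0,-1,0,0,0,0.01,-0.042,0,-1,0,0,0,0.01,-0.042,0,-1,0,0,0,0.01,-0.042,0,-1,0,0,0,0.01,-0.042,0,-1,0,0,0,0.01,-0.042,0,-1,0,0,0,0.01,-0.04,0,-1])

```text
clock: 27.3
eef_pos: [382.8, 301.5, 210.1]
tool_rot: [3.141, 0.003, 0.435]
force: [0.6, 0.6, 0.1]
width: 85.4
gripper_force: 0.0
```

Emit:
carry_out(deltas=[0,0,0,0.002,-0.009,0,-1,0,0,0,0,0,0,-1,0,0,0,0,0,0,-1])

```text
clock: 27.68
eef_pos: [382.3, 307.9, 211.2]
tool_rot: [3.14, 0.002, 0.433]
force: [-0.2, -0.3, 0.1]
width: 85.4
gripper_force: 0.0
```

```bash
python3 - <<'E'
from h import *
cal=ctrl.calibration("wrist"); im=ctrl.get_image("wrist"); cv2.imwrite("pics/w10.png",im[:,:,::-1])
s=ctrl.read_state(); print(s["eef_pos"],s["qpos"].round(2)); print("to",to(382,310,41.5).round(1),"pred",proj(cal,[382,310,91]))
a=cv2.imread("pics/w9.png"); cv2.imwrite("pics/pair.png",cv2.resize(np.hstack([a,im[:,:,::-1]]),(800,300)))
E
```

```text
[382.43219775 307.96860854 211.40562433] [-0.69  0.43 -0.06  1.97  0.04  0.74 -1.91]
to [  0.7  -2.2 169.9] pred [279.79495969 204.5989147 ]
```

View pics/pair.png

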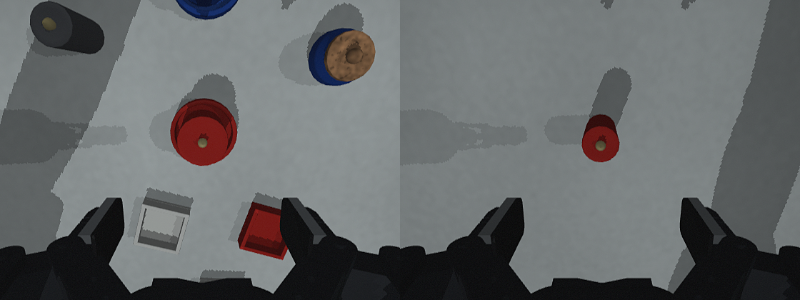

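Left frame: red_short is seated in the red round holder. Right frame: the red_tall flame is at about (281,203), as predicted. I'll descend and grip.

Emit:
carry_out(deltas=[0,0,0,0.001,-0.001,0.04,-1,0,0,0,0,0,0.05,-1,0,0,0,0,0,0.04,-1,0,0,0,0,0,0.025,-1,0,0,0,0,0,0.016,-1,0,0,0,0,0,0,-1,0,0,0,0,0,0,1,0,0,0,0,0,0,1,0,0,0,0,0,0,1,0,0,0,0,0,0,1,0,0,0,0,0,0,1,0,0,0,0,0,0,1])

```text
clock: 29.22
eef_pos: [383.1, 311.5, 41.9]
tool_rot: [-3.141, -0.002, 0.435]
force: [-0.6, 0.1, 5.0]
width: 38.7
gripper_force: 59.3
```

```bash
python3 - <<'E'
from h import *
s=ctrl.read_state(); print(s["eef_pos"],s["width"]); print("off",to(382,310,180).round(1),"to red_square",to(388,-332,180).round(1))
E
```

```text
[383.12437303 311.53424229  41.85666957] 38.74039717350561
off [  -1.4    0.9 -138.1] to red_square [-266.4  585.7 -138.9]
```

Emit:
carry_out(deltas=[0,0,0,0,0,-0.02,1,0,0,0,0,0,-0.04,1,0,0,0,0,0,-0.04,1,0,0,0,0,0,-0.04,1,0,0,0,-0.003,0.023,0,1,0,0,0,-0.006,0.043,0,1,0,0,0,-0.006,0.043,0,1,0,0,0,-0.006,0.043,0,1,0,0,0,-0.006,0.043,0,1,0,0,0,-0.006,0.043,0,1,0,0,0,-0.006,0.043,0,1,0,0,0,-0.006,0.043,0,1])

```text
clock: 30.72
eef_pos: [478.5, -3.1, 181.3]
tool_rot: [3.141, -0.001, 0.435]
force: [0.4, -1.1, -0.2]
width: 38.6
gripper_force: 60.2
```

Emit:
carry_out(deltas=[0,0,0,-0.02,0.025,0,1,0,0,0,-0.028,0.033,0,1,0,0,0,-0.028,0.033,0,1,0,0,0,-0.028,0.033,0,1,0,0,0,-0.028,0.033,0,1,0,0,0,-0.028,0.033,0,1,0,0,0,-0.028,0.033,0,1,0,0,0,-0.02,0.024,0,1,0,0,0,-0.012,0.015,0,1,0,0,0,0,0,0,1,0,0,0,0,0,0,1])

```text
clock: 32.1
eef_pos: [389.7, -330.3, 180.8]
tool_rot: [-3.141, -0.001, 0.437]
force: [0.2, -0.6, -0.2]
width: 39.0
gripper_force: 60.3
```

```bash
python3 - <<'E'
from h import *
cal=ctrl.calibration("wrist"); im=ctrl.get_image("wrist"); cv2.imwrite("pics/w11.png",im[:,:,::-1])
s=ctrl.read_state(); print(s["eef_pos"],s["width"]); print("to",to(389.3,-331.4,46.9).round(1),"pred",proj(cal,[388,-332,11]))
E
```

```text
[ 389.76479658 -330.24077483  180.8377326 ] 39.04461126863526
to [ -1.    1.  133.9] pred [283.95897138 193.14629669]
```

View pics/w11.png

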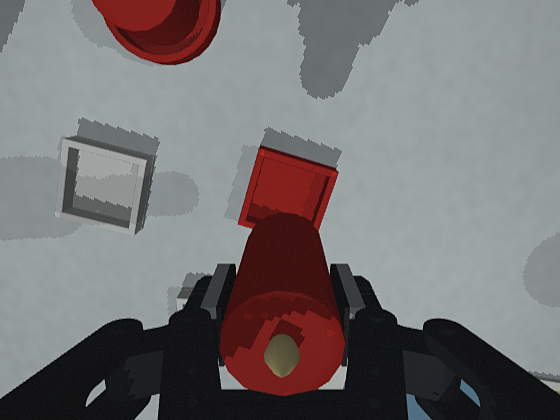

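The red square holder (not the white one at (105,185)) is centred at about (289,194) against a predicted (284,193). I'll nudge 2 mm and lower.

Emit:
carry_out(deltas=[0,0,0,-0.001,0.001,0,1,0,0,0,0,0,0.03,1,0,0,0,0,0,0.04,1,0,0,0,0,0,0.03,1,0,0,0,0,0,0.012,1,0,0,0,0,0,0.006,1,0,0,0,0,0,0.004,1,0,0,0,0,0,0.003,1,0,0,0,0,0,0,1])

```text
clock: 33.28
eef_pos: [388.8, -333.5, 56.2]
tool_rot: [3.141, -0.0, 0.435]
force: [0.3, 0.7, -0.8]
width: 38.6
gripper_force: 60.3
```

Emit:
carry_out(deltas=[0,0,0,0,0,0.003,1,0,0,0,0,0,0.002,1,0,0,0,0,0,0.002,1,0,0,0,0,0,0.001,1,0,0,0,0,0,0.001,1,0,0,0,0,0,0,1])

```text
clock: 34.02
eef_pos: [388.6, -333.3, 46.9]
tool_rot: [3.142, -0.0, 0.435]
force: [-0.4, -0.2, 0.3]
width: 39.0
gripper_force: 60.2
```

Emit:
carry_out(deltas=[0,0,0,0,0,0.001,1,0,0,0,0,0,0,1])

```text
clock: 34.28
eef_pos: [388.6, -333.4, 46.8]
tool_rot: [3.141, -0.0, 0.435]
force: [-1.8, 0.8, 11.9]
width: 38.8
gripper_force: 60.8
```

Seated. I'll release, rise and move off.

Emit:
carry_out(deltas=[0,0,0,0,0,0,-0.3,0,0,0,0,0,0,-1,0,0,0,0,0,0,-1,0,0,0,0,0,0,-1,0,0,0,0,0,-0.03,-1,0,0,0,0,0,-0.05,-1,0,0,0,0,0,-0.05,-1,0,0,0,0,0,-0.05,-1,0,0,0,0.005,0.05,0,-1,0,0,0,0.005,0.05,0,-1,0,0,0,0.005,0.05,0,-1,0,0,0,0,0,0,-1])

```text
clock: 35.78
eef_pos: [465.8, -466.1, 224.7]
tool_rot: [3.14, 0.0, 0.432]
force: [-0.4, 0.4, 0.2]
width: 85.9
gripper_force: 0.0
```

```bash
python3 - <<'E'
from h import *
im=ctrl.get_image("top")[:,:,::-1]; cv2.imwrite("pics/end.png",cv2.resize(im[100:320,100:500],(800,440),interpolation=cv2.INTER_CUBIC))
s=ctrl.read_state(); print(s["eef_pos"],s["force"])
E
```

```text
[ 465.07643385 -463.71787391  224.63464165] [-0.62885633  0.49523483  0.58322686]
```

View pics/end.png

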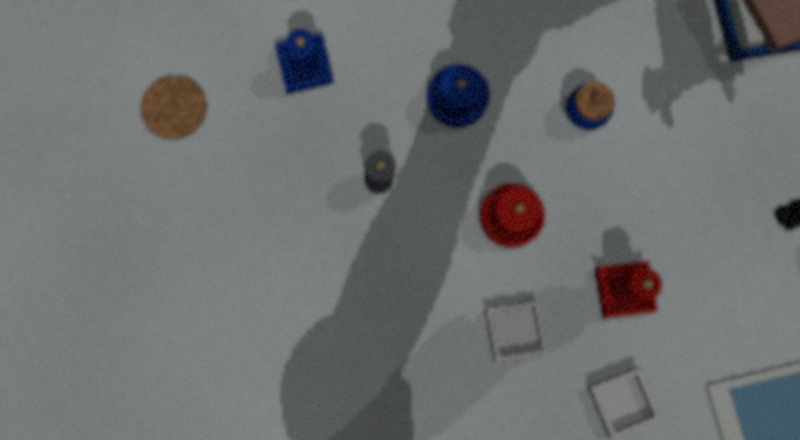

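The final top view shows all four candles upright in their holders. The grey candle (378,168) and jar (592,103) are where they started.

```bash
python3 -c "
from cell import ctrl
print(ctrl.finish_job())"
```

```text
the job is handed in; nothing more can be done
None
```

All four candles stand upright in the holders of their own colour and shape, the grey candle and the blue jar are where they were, and the job is handed in at about 36 s; no verdict came back.

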